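# Open the combination strongbox

## Robot

A 6-joint arm with a two-finger parallel gripper is mounted at the origin on a cart in front of the work surface, level with it; the furniture and walls round the work are solid. World frame = base frame: x ahead of the robot, y to its left, z up, the work surface at z = 0. Lengths are in m, angles in rad, forces in N, time in s.
With the tool pointing down it reaches from about 0.3 to 0.825 m from the base axis. Payload 5.4 kg.
Tool frame: the origin (TCP) lies between the finger pads; the fingertips stand 17 mm ahead of it and the grasp point (between the pads) lies 2 mm behind it; z points along the fingers, y is the line along which they close (so a half turn about z gives the same grasp; the last joint's range is limited). The gripper opens to 92 mm and grips with 3 to 60 N. Pads are 20 mm wide; open, the fingers measure 128 mm over their backs; the gripper's body (75 mm by 189 mm) begins 69 mm behind the grasp point.
Start: joints at [0.976, 0.158, 1.597, -0, 1.386, -0.21], TCP at [0.216, 0.533, 0.232] pointing down, gripper open.
Joint ranges: [-2.91, 2.91], [-0.94, 2.29], [0.18, 2.7], [-1.29, 4.43], [0.17, 2.64], [-3, 3]. Speed limits (rad/s): [2.57, 2.57, 3.14, 3.14, 3.14, 3.14].

## Interface

Orientations are given as a 3x3 rotation matrix whose columns are the frame's x, y, z axes.
In Python, from station import arm gives the robot as it stands.
- The arm moves only by the shell command python3 -m creep 'ROWS' [FORCE]. ROWS is JSON, one flat list of numbers, 5 for each row, row after row: the shift along the tool's x, y, z as a fraction of full scale, then the turn about the tool's z as a fraction of full scale, then the closure, from -1 (fully open) to 1 (shut). In form: [dx, dy, dz, twist, gripper, dx, dy, dz, twist, gripper, ...]. A call has 1 to 12 rows; each row shifts and turns the commanded pose from where the row before left it, along the tool's axes as they then stand; what a row does not reach is not made up. Full scale, the value 1, is 0.25 m for a shift and 120 degrees for a turn. A row lasts 1/8 s, in which the tool goes at most 62.5 mm and 10.7 degrees, less where a joint would pass 70% of its speed; a pose out of reach is approached as far as the arm can. A call with a number of a shift or a turn outside -1 to 1 is refused whole. A call with a gripper value outside its range is refused whole. The fingers move at their own pace and stop on an object; FORCE is the grip in N (left out, the last holds). Time passes only in rows, so rows that do not move let the fingers close. It gives the time, the measured TCP pose, the force, the opening and the grip force at its end, in the units of the state.
- arm.get_state(): the state, without advancing time (a new reading comes with each control period).
- arm.snapshot(name): name is "side" or "top" or "wrist"; returns a dict with "image" (400x640x3 uint8, blue, green, red), "mtx" (3x3 intrinsics, pixels), "xyz" and "orientation" of the camera in the world. Camera axes: x right, y up, looking along -z (the intrinsics and any distortion apply to the point x, -y, -z); pixel columns grow to the right and rows downward; lengths in m; the calibration is good to about 2 mm. A picture is of the moment at which its call begins. There is no depth.
- arm.hand_in(): hands the job in; it is judged then, once.
The state is a dict: "time": time; "joint_positions": joint angles; "joint_vel": joint speeds; "joint_torque": joint torques, N m; "tcp_pos": TCP position; "eef_rot": TCP orientation; "ft_force": force on the tool from outside, world axes, zero at the start; "moment": the same for the moment, N m; "gripper_width": finger opening in m; "grip_force": force on a finger pad.
Only numpy, scipy, OpenCV 4.12 (cv2) and the standard library are available. Lean on these libraries where they do the work, as an engineer would, in place of code of your own. Each camera call takes 0.05 s, during which the arm holds its last target. There are 200 camera calls.

## Task

Open the grey strongbox on the bench: set its left dial to 3, then its right dial to 7, and raise the lid by its handle until it stands open by 60 degrees or more, then let go. The lock is worn, so a number may catch as much as 15 degrees to either side of its mark: turn slowly across the mark, stop as soon as you feel the dial catch, and force neither a dial that has caught nor a lid that is still locked.

Things in the scene. Friction and masses are not known exactly. Their poses are not given: they have to be found in the camera images.
- strongbox: Grey steel box 160 deep, 230 wide, 90 high, fixed to the bench. Origin: centre of its underside; x to the hinge side, y left, z up. The front 60 mm of the top is the lock deck with the dials at x -51, y +52 and -52; behind it the lid. Inside, a spring drives a bolt to the left: it drops 4 mm into the left dial, only then 10 mm into the right one, freeing the lid; a stud between the dials shows it.
- dial_left (a joint): Angle of the left dial: 0 with its white line on the double mark (number 0, towards the hinge), growing clockwise seen from above, 0.628 rad a number, so 3 is at 1.885. It turns with under 0.15 N m. It catches in a gate 0.07 rad wide whose middle lies anywhere within 0.26 rad of the number, and then meets a hard stop both ways; over 0.3 N m strains the lock. Starts 0.6 to 1.4.
- dial_right (a joint): Angle of the right dial: 0 with its white line on the double mark (number 0, towards the hinge), growing clockwise seen from above, 0.628 rad a number, so 7 is at 4.398. It turns with under 0.15 N m. It catches in a gate 0.07 rad wide whose middle lies anywhere within 0.26 rad of the number, and then meets a hard stop both ways; over 0.3 N m strains the lock. Starts 4.88 to 5.68.
- dial_left_grip (a point): Point on the axis of the left dial, a black knob: round skirt 37 mm across and 6 mm high with a bar grip 35 mm long, 13 mm thick and 29 mm high on it. The point is in the bar, 20 mm above the skirt, 9 mm under the bar's top. x points along the bar to the end with the white line, z up. Ten marks stand round the skirt, a double one for 0, a long one for 5.
- dial_right_grip (a point): Point on the axis of the right dial, a black knob: round skirt 37 mm across and 6 mm high with a bar grip 35 mm long, 13 mm thick and 29 mm high on it. The point is in the bar, 20 mm above the skirt, 9 mm under the bar's top. x points along the bar to the end with the white line, z up. Ten marks stand round the skirt, a double one for 0, a long one for 5.
- lid (a joint): Angle of the lid about its hinge at the back of the box: 0 shut, growing as it opens, 1.7 rad at its stop. The hinge is stiff: the lid stays where it is left and takes about 5 N at the handle to raise.
- lid_handle (a point): Middle of the lid's handle, a round steel bar 11 mm thick and 75 mm long, parallel to the hinge, on two posts, 34 mm above the lid's top, 10 mm behind the lid's front edge. y along the bar. It lies 89 mm in front of the hinge line and 38 mm above it when shut.
- lid_hinge (a point): Middle of the lid's hinge line, at the top of the box's back; y along the hinge line.

How it is judged:
At the end, for the whole second after the job is handed in: the lid stands open by more than 1.0 rad (57 degrees), at rest, with the left dial within 0.35 rad of 3 and the right dial within 0.35 rad of 7 (value of joint lid above 1 rad and velocity of joint lid between -0.05 and 0.05 rad/s and value of joint dial_left between 1.535 and 2.235 rad and value of joint dial_right between 4.048 and 4.748 rad); the robot touches nothing.
It fails at once if a dial that has caught is forced: pressed against the bolt with more than 15 N (about 0.33 N m at the dial) (contact force between any of dial_left, dial_right and bolt above 15 N).
It fails at once if the locked lid is forced against the bolt with more than 40 N (contact force between lid and bolt above 40 N).
It also fails if it takes over 72 s, if anything falls off the work surface, if the arm or the gripper's body presses on something with over 40 N, if the wrist force passes 120 N, or if a joint passes its speed limit or range.

## Working session

There is one attempt and no reset: what is moved stays moved. The work goes in short steps, Python scripts to look and compute and a shell command to move; the robot and the scene stay as the last step left them, time stands still between calls to the robot, and variables do not carry over. Pictures are saved under pics/ and viewed, at most 10 in all, crops included, and the job is handed in when it is done.

```bash
mkdir -p pics; ls
python3 - <<'E'
from station import arm
import cv2,numpy as np
s=arm.get_state(); print({k:np.round(v,3).tolist() for k,v in s.items()})
a=[]
for n in ["top","side","wrist"]:
    d=arm.snapshot(n); cv2.imwrite(f"pics/{n}0.png",d["image"]); print(n,np.round(d["mtx"],1).tolist(),np.round(d["xyz"],4).tolist(),np.round(d["orientation"],4).tolist(),[k for k in d])
E
```

```text
pics
{'time': 0.0, 'joint_positions': [0.976, 0.159, 1.598, -0.0, 1.386, -0.21], 'joint_vel': [0.001, 0.0, 0.001, 0.001, -0.002, -0.0], 'joint_torque': [-0.001, -38.558, -32.211, 0.07, 0.038, -0.0], 'tcp_pos': [0.216, 0.532, 0.231], 'eef_rot': [[-0.927, 0.375, -0.001], [0.375, 0.927, -0.002], [0.0, -0.002, -1.0]], 'ft_force': [-0.025, -0.202, -0.049], 'moment': [0.008, -0.002, -0.018], 'grip_force': 0.0, 'gripper_width': 0.092}
top [[486.7, 0.0, 323.8], [0.0, 486.7, 199.0], [0.0, 0.0, 1.0]] [0.5358, 0.2212, 0.9587] [[0.0137, 0.997, -0.0768], [-0.9997, 0.0152, 0.0194], [0.0205, 0.0765, 0.9969]] ['image', 'mtx', 'xyz', 'orientation']
side [[402.6, 0.0, 316.8], [0.0, 402.6, 205.9], [0.0, 0.0, 1.0]] [0.6313, -0.4274, 0.6853] [[0.9986, -0.0231, 0.0468], [0.05, 0.6786, -0.7328], [-0.0148, 0.7341, 0.6789]] ['image', 'mtx', 'xyz', 'orientation']
wrist [[277.4, 0.0, 320.9], [0.0, 277.4, 197.8], [0.0, 0.0, 1.0]] [0.1426, 0.5616, 0.384] [[0.3755, -0.8915, -0.2535], [0.9268, 0.3603, 0.1059], [-0.0031, -0.2747, 0.9615]] ['image', 'mtx', 'xyz', 'orientation']
```

View pics/top0.png

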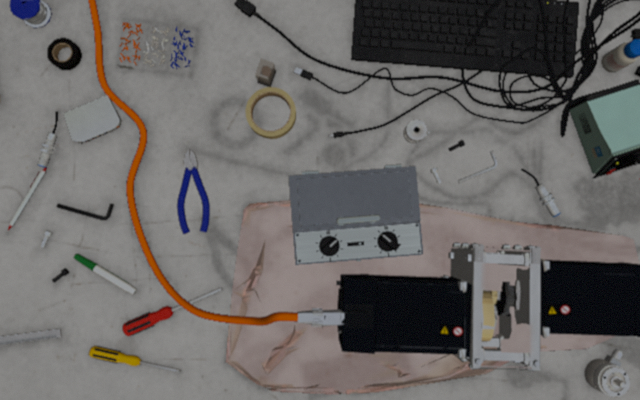

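View pics/side0.png

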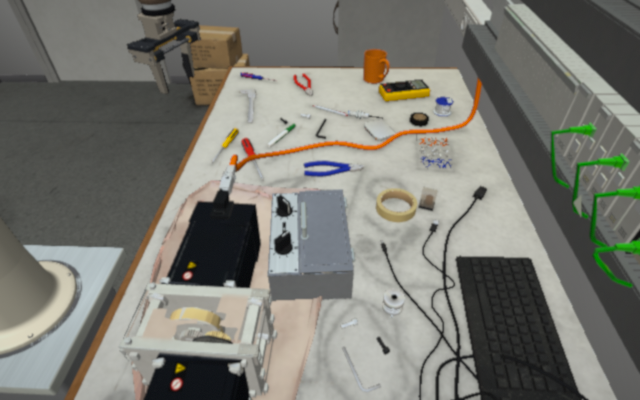

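The top view shows the box at (290–422, 166–263), with the dials near (328,246) and (387,241), the handle near (358,220) and the hinge away from the robot. The side view shows the dials near (284,206) and (284,243) and the handle at (304,222). A drive unit stands between the box and the robot.

```bash
cat > h.py <<'E'
import cv2,numpy as np
from station import arm
def ray(d,uv):
    K=np.array(d["mtx"]);R=np.array(d["orientation"]);v=np.linalg.inv(K)@[uv[0],uv[1],1]
    v=R@[v[0],-v[1],-v[2]];return np.array(d["xyz"]),v/np.linalg.norm(v)
def plane(d,uv,z):
    o,v=ray(d,uv);return o+v*(z-o[2])/v[2]
def tri(*rs):
    A=sum(np.eye(3)-np.outer(v,v) for o,v in rs);b=sum((np.eye(3)-np.outer(v,v))@o for o,v in rs)
    p=np.linalg.solve(A,b);return p,[np.linalg.norm(np.cross(p-o,v)) for o,v in rs]
def proj(d,p):
    q=np.array(d["orientation"]).T@(np.array(p)-d["xyz"]);q=np.array(d["mtx"])@[q[0],-q[1],-q[2]];return q[:2]/q[2]
def blobs(d,roi,thr=60,amin=20):
    x0,y0,x1,y1=roi;g=cv2.cvtColor(d["image"],cv2.COLOR_BGR2GRAY)[y0:y1,x0:x1]
    n,l,s,c=cv2.connectedComponentsWithStats((g<thr).astype(np.uint8))
    return [(c[i]+[x0,y0],s[i][:5]+[x0,y0,0,0,0]) for i in range(1,n) if s[i][4]>=amin]
E
python3 - <<'E'
from h import *
t=arm.snapshot("top");s=arm.snapshot("side")
for n,d,r in(("t",t,(305,228,410,260)),("s",s,(272,188,299,262))):
    for c,st in blobs(d,r): print(n,c.round(1),st)
for a,b in(((328,245),(283,206)),((387,241),(283,243)),((358,220),(304,222))):
    p,e=tri(ray(t,a),ray(s,b));print(p.round(4),np.round(e,4))
for uv in((297,263),(422,255),(415,166),(290,172)): print(plane(t,uv,.09).round(4))
A=cv2.resize(t["image"][155:275,280:430],None,fx=4,fy=4,interpolation=cv2.INTER_CUBIC)
B=cv2.resize(s["image"][180:300,260:360],None,fx=4,fy=4,interpolation=cv2.INTER_CUBIC)
cv2.imwrite("pics/c1.png",np.hstack([A,B])[:, :1000][:, ::1] if 0 else cv2.resize(np.hstack([A,B]),(800,384)))
E
```

```text
t [387.7 241.6] [378 232  22  19 282]
t [328.5 245.9] [320 236  19  20 274]
t [352.2 243.7] [348 242  10   4  26]
s [282.4 207.7] [277 196  15  20 162]
s [283.  244.3] [275 234  17  20 254]
[0.5203 0.196  0.1052] [0.0007 0.0007]
[0.5302 0.0926 0.1032] [0.0009 0.0009]
[0.5667 0.1446 0.1099] [0.0016 0.0016]
[0.4882 0.2502 0.09  ]
[0.5052 0.0279 0.09  ]
[0.6649 0.0403 0.09  ]
[0.6503 0.2656 0.09  ]
```

View pics/c1.png

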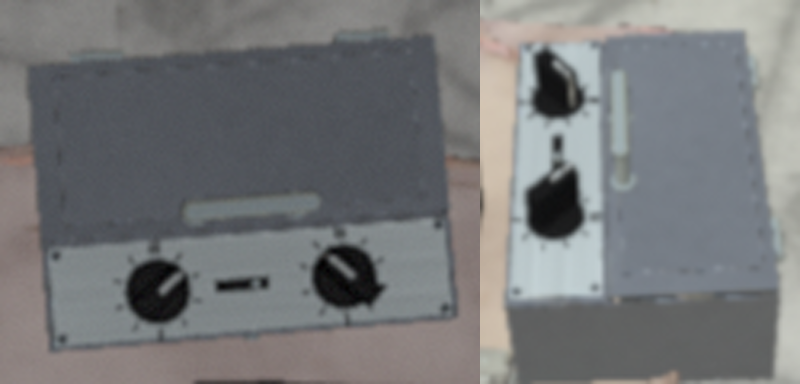

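```bash
python3 -m creep '[-0.2,-0.1,-0.01,0,0.2, -0.2,-0.1,-0.01,0,0.2, -0.2,-0.1,-0.01,0,0.2, -0.2,-0.1,-0.01,0,0.2, -0.2,-0.1,-0.01,0,0.2, -0.2,-0.1,-0.01,0,0.2, -0.2,-0.1,-0.01,0,0.2, -0.2,-0.1,-0.01,0,0.2, 0,0,0,0.088,0.2, 0,0,0,0.088,0.2, 0,0,0,0.088,0.2, 0,0,0,0,0.2]' 12
python3 - <<'E'
from h import *
t=arm.snapshot("top");s=arm.snapshot("side")
w=arm.snapshot("wrist");cv2.imwrite("pics/w1.png",w["image"])
np.save("w1.npy",w,allow_pickle=True)
for p in((.5203,.196,.125),(.5302,.0926,.125),(.5667,.1446,.124)):print(proj(w,p).round())
for a,b in(((341,277),(258,205)),((452,247),(248,285)),((540,245),(270,298))):
    p,e=tri(ray(t,a),ray(s,b));print("obst",p.round(3),np.round(e,3))
print(arm.get_state()["eef_rot"])
E
```

```text
time: 1.75
tcp_pos: [0.5115, 0.1973, 0.2515]
eef_rot: [[-0.593, 0.805, -0.0], [0.805, 0.593, -0.0], [0.0, -0.0, -1.0]]
ft_force: [-0.6, -0.0, -0.4]
gripper_width: 0.0366
grip_force: 0.0
[328. 202.]
[281. 276.]
[334. 260.]
obst [0.47  0.174 0.126] [0.002 0.002]
obst [ 0.503 -0.021  0.125] [0.018 0.018]
obst [ 0.537 -0.119  0.228] [0.009 0.009]
[[-5.93889503e-01  8.04546610e-01 -1.07830170e-04]
 [ 8.04546616e-01  5.93889503e-01 -3.64039749e-05]
 [ 3.47505116e-05 -1.08374337e-04 -9.99999994e-01]]
```

View pics/w1.png

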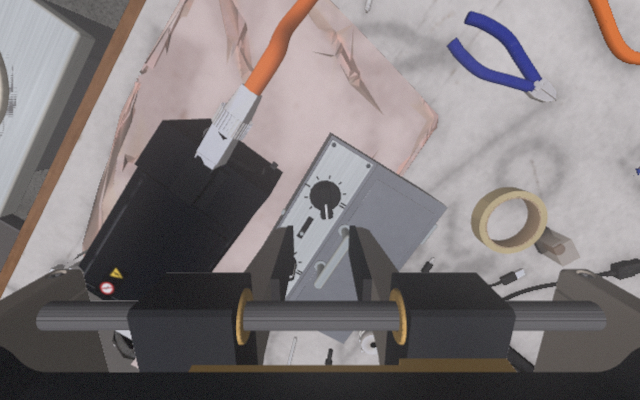

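The wrist picture shows the left dial at (325,197) with its line pointing to (326,213), the stud window at (305,227), and the handle between (320,268) and (348,230). The motor unit's top is at 0.126 m, below the gripper body at grasp height.

```bash
cat >> h.py <<'E'
def dial(d,c,r,z=.125,up=None):
    "line ends and skirt centre of the dial near pixel c"
    x0,y0=int(c[0]-r),int(c[1]-r);g=cv2.cvtColor(d["image"],cv2.COLOR_BGR2GRAY)
    bl=blobs(d,(x0,y0,x0+2*r,y0+2*r),60,80);
    m=np.zeros(g.shape,np.uint8);m[y0:y0+2*r,x0:x0+2*r]=g[y0:y0+2*r,x0:x0+2*r]<60
    cs,_=cv2.findContours(m,cv2.RETR_EXTERNAL,cv2.CHAIN_APPROX_NONE);k=max(cs,key=cv2.contourArea)
    h=np.zeros_like(g);cv2.fillConvexPoly(h,cv2.convexHull(k),255);h=cv2.erode(h,np.ones((3,3)))
    ys,xs=np.where((h>0)&(g>120));P=np.array([plane(d,(a,b),z)[:2] for a,b in zip(xs,ys)])
    c0=P.mean(0);u,s,v=np.linalg.svd(P-c0);t=(P-c0)@v[0]
    return dict(n=len(P),mean=c0,dir=np.degrees(np.arctan2(v[0][1],v[0][0])),ext=np.ptp(t),a=c0+v[0]*t.min(),b=c0+v[0]*t.max(),px=(xs.mean(),ys.mean()),hull=cv2.boundingRect(k))
E
python3 - <<'E'
from h import *
w=np.load("w1.npy",allow_pickle=True).item();t=arm.snapshot("top");s=arm.snapshot("side")
for n,d,c,r in(("w",w,(326,199),25),("t",t,(387,241),14),("s",s,(283,244),13),):
    try:
        for k,v in dial(d,c,r).items():print(n,k,np.round(v,4))
    except Exception as e:print(n,e)
for uv in((447,245),(452,365),(475,245),(540,245)):print("frame",plane(t,uv,.2).round(3))
cv2.imwrite("pics/c2.png",np.hstack([cv2.resize(w["image"][165:245,285:365],(400,400)),cv2.resize(s["image"][270:400,120:290],(400,400))]))
E
```

```text
w 1-dimensional array given. Array must be at least two-dimensional
t 1-dimensional array given. Array must be at least two-dimensional
s 1-dimensional array given. Array must be at least two-dimensional
frame [0.525 0.013 0.2  ]
frame [0.342 0.006 0.2  ]
frame [ 0.526 -0.031  0.2  ]
frame [ 0.527 -0.133  0.2  ]h.py:25: RuntimeWarning: Mean of empty slice.
  c0=P.mean(0);u,s,v=np.linalg.svd(P-c0);t=(P-c0)@v[0]
  ret = ret.dtype.type(ret / rcount)
```

View pics/c2.png

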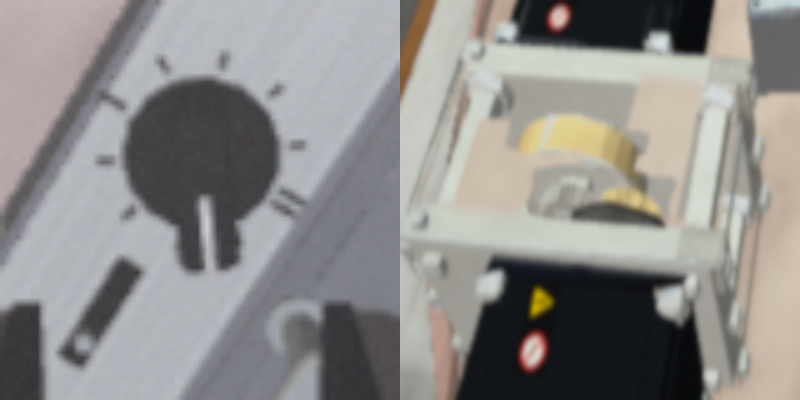

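The close-up shows the skirt centred at about px (325.5,195.6) and the white line from (325.8,204.2) to (326.8,218.6). The frame on the right is open-topped.

Run:
```python
from h import *
w=np.load("w1.npy",allow_pickle=True).item();s=arm.get_state();R=np.array(s["eef_rot"]);T=np.array(s["tcp_pos"])
c=plane(w,(325.5,195.6),.095);a=plane(w,(325.8,204.2),.125);b=plane(w,(326.8,218.6),.125)
print("skirt",c.round(4),"line",a.round(4),b.round(4),np.degrees(np.arctan2(*(b-a)[1::-1])), "diam",np.linalg.norm(plane(w,(310,195.6),.096)-plane(w,(340.8,195.6),.096)))
for uv in ((341,205),(344,207)): print("dbl mark",plane(w,uv,.09).round(4))
for p in (c,np.array([.5203,.196,0])): print("tool delta mm",(R.T@(p-T)*1000).round(1))
# frame heights: side frame corners (raw px) vs top
t=arm.snapshot("top");sd=arm.snapshot("side")
for A,B in (((540,245),(268,298)),((452,245),(273,295)),((475,247),(275,296))):
    p,e=tri(ray(t,A),ray(sd,B));print(p.round(3),np.round(e,3))
cv2.imwrite("pics/top1.png",t["image"])
```

```text
skirt [0.5194 0.1933 0.095 ] line [0.5199 0.1923 0.125 ] [0.5305 0.18   0.125 ] -49.46833677959552 diam 0.03558185172570293
dbl mark [0.542  0.1939 0.09  ]
dbl mark [0.5464 0.194  0.09  ]
tool delta mm [ -8.    3.9 156.6]
tool delta mm [ -6.4   6.3 251.6]
[ 0.535 -0.119  0.228] [0.008 0.008]
[ 0.525 -0.024  0.098] [0.001 0.001]
[ 0.529 -0.051  0.134] [0.007 0.007]
```

```bash
python3 -m creep '[-0.028,0.018,0,-0.034,0.2, 0,0,0.15,0,0.2, 0,0,0.15,0,0.2, 0,0,0.12,0,0.2, 0,0,0.08,0,0.2, 0,0,0.03,0,0.2, 0,0,0,0,0.2, 0,0,0,0,1, 0,0,0,0,1, 0,0,0,0,1, 0,0,0,0,1, 0,0,0,0,1]' 12
python3 -c "
from station import arm;s=arm.get_state();print(s['moment'],s['ft_force'])"
```

```text
time: 3.6
tcp_pos: [0.5195, 0.1943, 0.1199]
eef_rot: [[-0.648, 0.762, 0.0], [0.762, 0.648, -0.0], [-0.001, -0.0, -1.0]]
ft_force: [-2.7, -1.9, 5.8]
gripper_width: 0.0128
grip_force: 12.0
[-0.40800512  0.53143899  0.02644166] [-2.6945712  -1.90489849  5.83376863]
```

```bash
python3 -m creep '[0,0,0,0.03,1, 0,0,0,0.04,1, 0,0,0,0.04,1, 0,0,0,0.04,1, 0,0,0,0.04,1, 0,0,0,0.04,1, 0,0,0,0.01,1]' 12
cat > st.py <<'E'
from station import arm;import numpy as np
s=arm.get_state();R=np.array(s['eef_rot']);a=np.degrees(np.arctan2(R[1,0],R[0,0]))
print("tool x",a.round(2),"Mz world",np.round(s['moment'][2],3),"F",np.round(s['ft_force'],1),"w",s['gripper_width'],"q6",s['joint_positions'][5],"t",s['time'])
E
python3 st.py
```

```text
time: 4.47
tcp_pos: [0.52, 0.1945, 0.1199]
eef_rot: [[-0.2, 0.98, 0.002], [0.98, 0.2, 0.0], [-0.0, 0.002, -1.0]]
ft_force: [-0.8, -1.3, 4.9]
gripper_width: 0.0128
grip_force: 12.0
tool x 101.55 Mz world 0.078 F [-0.8 -1.3  4.9] w 0.012819071150974403 q6 -0.06125525141836281 t 4.475
```

```bash
python3 -m creep '[0,0,0,0.01,1, 0,0,0,0.01,1, 0,0,0,0.01,1, 0,0,0,0.01,1]'|grep force; python3 st.py
```

```text
ft_force: [-0.8, -0.6, 5.1]
grip_force: 12.0
tool x 96.77 Mz world 0.128 F [-0.8 -0.6  5.1] w 0.012979981301914441 q6 0.022139095700105048 t 4.975
```

```bash
python3 -m creep '[0,0,0,0.01,1, 0,0,0,0.01,1, 0,0,0,0.01,1]'|grep force; python3 st.py
```

```text
ft_force: [0.1, -0.0, 4.9]
grip_force: 11.9
tool x 93.15 Mz world 0.119 F [ 0.1 -0.   4.9] w 0.012821983866743518 q6 0.08519919790889666 t 5.35
```

```bash
python3 -m creep '[0,0,0,0.01,1, 0,0,0,0.01,1, 0,0,0,0.01,1]'|grep grip_f; python3 st.py
```

```text
grip_force: 12.0
tool x 89.55 Mz world 0.129 F [ 0.2 -1.5  5.6] w 0.013001448290236296 q6 0.14813297587854354 t 5.725
```

```bash
python3 -m creep '[0,0,0,0.01,1, 0,0,0,0.01,1]'|grep grip_f; python3 st.py
```

```text
grip_force: 12.0
tool x 87.14 Mz world 0.102 F [1.2 0.2 5.1] w 0.01287699195502147 q6 0.19020278086443773 t 5.975
```

```bash
python3 -m creep '[0,0,0,0.01,1, 0,0,0,0.01,1, 0,0,0,0,1]'|grep grip_f; python3 st.py
```

```text
grip_force: 12.0
tool x 84.76 Mz world 0.094 F [1.1 1.1 4.9] w 0.012925347069121601 q6 0.231741627271038 t 6.35
```

```bash
python3 -m creep '[0,0,0,0.01,1, 0,0,0,0.01,1, 0,0,0,0,1]'|grep grip_f; python3 st.py
```

```text
grip_force: 12.0
tool x 82.35 Mz world 0.083 F [ 1.8 -0.7  6.1] w 0.012524739335336899 q6 0.2736842595363485 t 6.725
```

```bash
python3 -m creep '[0,0,0,0.01,1, 0,0,0,0.01,1, 0,0,0,0,1]'|grep grip_f; python3 st.py
```

```text
grip_force: 12.0
tool x 79.94 Mz world 0.039 F [ 1.6 -0.9  5.9] w 0.012935059883532678 q6 0.3157094636084112 t 7.1
```

```bash
python3 -m creep '[0,0,0,0.01,1, 0,0,0,0.01,1, 0,0,0,0,1]'|grep grip_f; python3 st.py
```

```text
grip_force: 12.0
tool x 77.52 Mz world -0.035 F [ 3.1 -0.6  5. ] w 0.012573753389086104 q6 0.35799061190588 t 7.475
```

Run:
```python
from h import *
s=arm.get_state();print(np.round(s["joint_torque"],3),np.round(s["moment"],3))
t=arm.snapshot("top");w=arm.snapshot("wrist");d=arm.snapshot("side")
c=(plane(t,(352,243.7),.09));print(c,proj(w,c),proj(d,c))
f=lambda im,a,b,n:cv2.resize(im[b-n:b+n,a-n:a+n],(400,400),interpolation=cv2.INTER_CUBIC)
u,v=proj(w,c).astype(int); x,y=proj(d,c).astype(int)
print(u,v)
v=min(max(v,60),340);u=min(max(u,60),580)
cv2.imwrite("pics/c3.png",np.hstack([f(t["image"],350,235,40),f(w["image"],u,v,60)]))
```

```text
[ 7.3700e-01 -3.4926e+01 -2.5494e+01  2.8100e-01  8.6200e-01  2.2000e-02] [-0.144 -0.455 -0.035]
[0.52353548 0.15295822 0.09      ] [338.1964306  280.26842568] [283.09207125 225.4905094 ]
338 280
```

View pics/c3.png

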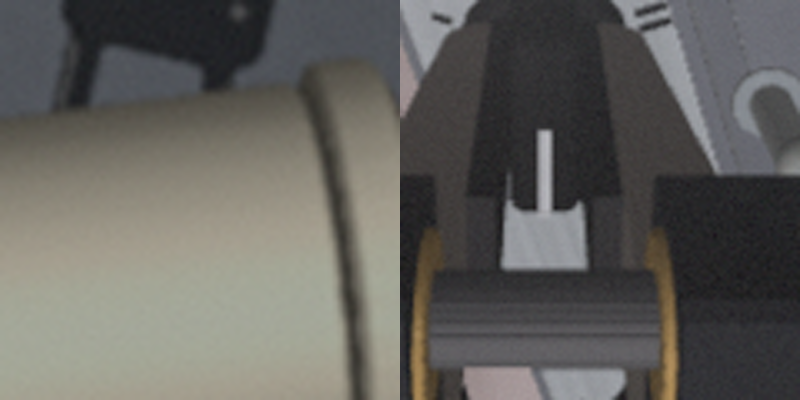

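The wrist crop shows the white line still lying along the tool, so the grip has not slipped. The arm hides the stud in both crops, so I'll check it in the side view.

Run:
```python
from h import *
d=arm.snapshot("side");w=arm.snapshot("wrist")
g=cv2.cvtColor(d["image"],cv2.COLOR_BGR2GRAY);print(g[216:236,276:292])
g0=cv2.cvtColor(cv2.imread("pics/side0.png"),cv2.COLOR_BGR2GRAY);print(g0[216:236,276:292])
p=plane(w,(353,224.5),.09);print(p,"zero dir",np.degrees(np.arctan2(p[1]-.1942,p[0]-.5197)))
```

```text
[[166 171 161 140 109  87  84  85  86  88  94 110 142 166 184 190]
 [189 194 192 179 157 141 150 157 159 156 149 148 174 192 198 198]
 [199 200 199 190 168 165 183 193 194 192 180 164 181 196 200 200]
 [201 200 200 193 176 180 195 201 201 200 195 185 190 198 200 200]
 [201 200 200 197 191 195 199 198 196 196 199 198 198 199 200 200]
 [201 200 199 199 198 199 192 178 170 175 191 200 200 199 200 200]
 [201 200 200 200 200 193 165 132 119 138 179 198 200 199 199 200]
 [201 199 200 200 200 189 142  87  68 109 171 197 200 199 200 200]
 [201 200 200 201 200 188 136  74  51 102 169 197 199 199 199 200]
 [201 200 200 200 200 188 141  92  73 108 171 197 200 199 199 200]
 [201 200 200 201 201 190 153 134 121 129 175 197 200 199 200 200]
 [201 200 201 201 201 192 164 156 147 143 178 197 199 199 199 200]
 [200 199 200 202 200 192 158 145 136 139 177 197 200 199 199 200]
 [200 200 201 202 200 189 143 110 100 123 166 189 196 198 199 199]
 [200 200 201 202 200 188 133  76  62  93 134 166 182 191 196 199]
 [201 200 202 201 201 187 130  65  47  79 126 158 161 165 187 198]
 [201 201 202 201 199 182 12
[... 944 characters left out ...]
  62 108 165 188 191 190 190 191]
 [191 190 192 192 192 182 142 106  98 122 168 188 191 190 191 191]
 [191 191 192 193 192 183 153 137 130 135 169 188 190 190 190 191]
 [191 191 192 192 191 182 149 132 128 130 160 180 187 189 190 190]
 [191 191 193 193 191 180 135 104  97 101 130 158 174 182 188 191]
 [191 191 192 192 192 178 126  77  65  81 120 151 154 157 178 189]
 [192 191 193 193 190 173 120  73  83 105 130 135 114 118 160 184]
 [192 192 192 188 178 152 110 108 134 129 114  91  64  77 132 173]
 [191 190 183 167 141 113 119 143 146 115  77  49  31  47 105 163]
 [189 180 156 123  86  83 123 136 114  75  42  26  21  34  93 159]]
[0.54267214 0.1945728  0.09      ] zero dir 0.9297251253227697
```

The stud profile in the side view moved 1.5 px to the left, which is the 4 mm drop. The left dial has caught, so I'll release it and go to the right dial.

```bash
python3 -m creep '[0,0,0,0,0.45, 0,0,0,0,0.45, 0,0,0,0,0.45, 0,0,-0.04,0,0.45, 0,0,-0.2,0,0.2, 0,0,-0.2,0,0.2, 0,0,-0.09,0,0.2, -0.2,0.063,0,0.088,0.2, 0,0,0,0.088,0.2, 0,0,0,0.088,0.2, 0,0,0,0.02,0.2, 0,0,0,0,0.2]'
```

```text
time: 9.22
tcp_pos: [0.524, 0.1422, 0.2522]
eef_rot: [[0.725, 0.688, 0.001], [0.688, -0.725, 0.0], [0.0, 0.0, -1.0]]
ft_force: [0.9, 0.4, -0.2]
gripper_width: 0.0366
grip_force: 0.0
```

```bash
python3 -m creep '[-0.128,0.163,0,0,0.2, 0,0,0,0,0.2]' | head -2
python3 - <<'E'
from h import *
w=arm.snapshot("wrist");np.save("w2.npy",w,allow_pickle=True)
p=proj(w,(.529,.0906,.11)).round().astype(int);q=proj(w,(.5195,.194,.11)).round().astype(int);print(p,q)
f=lambda c,n:cv2.resize(w["image"][c[1]-n:c[1]+n,c[0]-n:c[0]+n],(400,400),interpolation=cv2.INTER_CUBIC)
cv2.imwrite("pics/c4.png",np.hstack([f(p,40),cv2.resize(w["image"],(400,250)) if 0 else f(p,150)]))
s=cv2.cvtColor(arm.snapshot("side")["image"],cv2.COLOR_BGR2GRAY);print(s[221:234,284])
E
```

```text
time: 9.48
tcp_pos: [0.529, 0.0885, 0.252]
[320 189] [240 129]
[173 121  68  50  75 124 149 138 102  63  47  86 142]
```

View pics/c4.png

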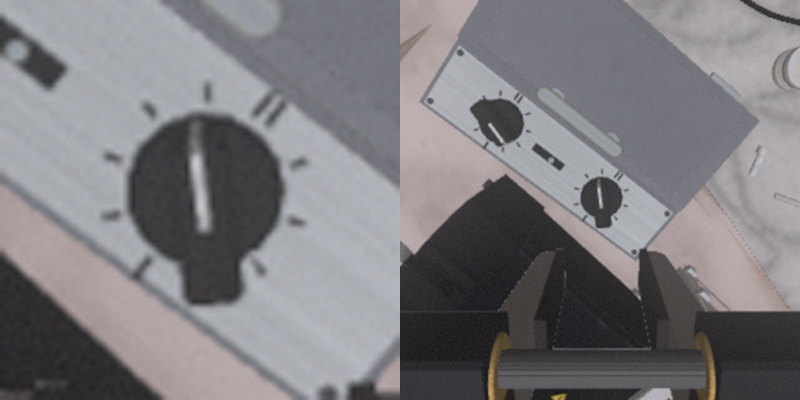

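The crop shows the right dial's skirt centred at px (321,187) and its line from (321,195.4) up to (319.4,178.4). The stud is still in its shifted place.

Run:
```python
from h import *
w=np.load("w2.npy",allow_pickle=True).item();s=arm.get_state();R=np.array(s["eef_rot"]);T=np.array(s["tcp_pos"])
c=plane(w,(321,187.2),.095);b=plane(w,(319.4,178.4),.125);a=plane(w,(321,195.4),.125)
m=plane(w,(333.8,170.4),.09)
print(c,a,b,"line",np.degrees(np.arctan2(*(b-a)[1::-1])),"zero",np.degrees(np.arctan2(*(m-c)[1::-1])),"toolx",np.degrees(np.arctan2(R[1,0],R[0,0])))
print((R.T@(c-T)*1000).round(1),(R.T@(a-T)*1000).round(1))
t=arm.snapshot("top");g=arm.snapshot("side")
for uv in ((540,245),(452,245)):print(plane(t,uv,.13).round(3))
```

```text
[0.52913937 0.08868138 0.095     ] [0.5280208  0.08772534 0.125     ] [0.54011043 0.10139553 0.125     ] line 48.511141552835355 zero 5.011207655612626 toolx 43.44863556886778
[ -1.1   1.8 156.9] [ -2.6   1.7 126.9]
[ 0.526 -0.166  0.13 ]
[ 0.524 -0.015  0.13 ]
```

```bash
python3 -m creep '[-0.006,0.007,0,-0.042,0.2, 0,0,0.15,0,0.2, 0,0,0.15,0,0.2, 0,0,0.12,0,0.2, 0,0,0.08,0,0.2, 0,0,0.028,0,0.2, 0,0,0,0,0.2, 0,0,0,0,1, 0,0,0,0,1, 0,0,0,0,1, 0,0,0,0,1, 0,0,0,0,1]' 12; python3 st.py
```

```text
time: 11.18
tcp_pos: [0.5291, 0.0885, 0.1203]
eef_rot: [[0.662, 0.749, 0.001], [0.749, -0.662, 0.0], [0.001, 0.0, -1.0]]
ft_force: [-1.2, 1.4, 5.2]
gripper_width: 0.0127
grip_force: 11.9
tool x 48.51 Mz world 0.083 F [-1.2  1.4  5.2] w 0.012745443116762956 q6 0.6640027774062818 t 11.175
```

```bash
python3 -m creep '[0,0,0,-0.03,1, 0,0,0,-0.04,1, 0,0,0,-0.04,1, 0,0,0,-0.04,1, 0,0,0,-0.04,1, 0,0,0,-0.04,1, 0,0,0,-0.04,1, 0,0,0,-0.04,1, 0,0,0,-0.02,1, 0,0,0,-0.01,1, 0,0,0,0,1]' 12 | grep tcp; python3 st.py
cat > stud.py <<'E'
from station import arm;import cv2,numpy as np
g=cv2.cvtColor(arm.snapshot("side")["image"],cv2.COLOR_BGR2GRAY);print("stud",g[220:234,284])
E
python3 stud.py
```

```text
tcp_pos: [0.53, 0.0882, 0.1203]
tool x 89.28 Mz world -0.084 F [4.4 0.3 2.5] w 0.01313834908620579 q6 -0.04769289312125387 t 12.55
stud [42 46 56 62 62 62 62 64 68 79 85 81 77 72]
```

```bash
python3 -m creep '[0,0,0,-0.01,1, 0,0,0,-0.01,1, 0,0,0,-0.01,1, 0,0,0,-0.01,1, 0,0,0,-0.01,1, 0,0,0,0,1]' | grep tcp; python3 st.py
python3 - <<'E'
from h import *
t=arm.snapshot("top");w=arm.snapshot("wrist")
c=np.array([.5235,.153,.09])+0*np.array([0,0,0]);c=np.array([.5245,.141,.09])
for d,n in((t,"t"),(w,"w")):
    print(n,proj(d,c))
u,v=proj(w,c).astype(int)
print(cv2.cvtColor(t["image"],cv2.COLOR_BGR2GRAY)[242:246,344:364])
E
```

```text
tcp_pos: [0.5301, 0.0882, 0.1203]
tool x 95.35 Mz world -0.055 F [5.1 1.9 3.8] w 0.012895272630018042 q6 -0.1536195097596742 t 13.35
t [358.71065198 243.24636045]
w [321.69962917 156.51779385]
[[130 128 121 104  96  96  93  86  78  76  68  63  74  93  89  65  43  39
   39  64]
 [128 127 120  81  47  39  40  37  33  31  24  34  71 100 100  65  22  13
   18  56]
 [128 129 123  79  28  12  21  13  21  24  27  35  68  97  94  68  47  47
   46  69]
 [129 132 125  88  52  47  47  52  59  66  66  69  78  94  97  91  93  99
  101 109]]
```

```bash
cat > stud.py <<'E'
from h import *
w=arm.snapshot("wrist");t=arm.snapshot("top")
o=np.array([.5245,.143,.09]);y=np.array([-.087,.996,0]);x=np.array([.996,.087,0])
for n,d in(("w",w),("t",t)):
    g=cv2.GaussianBlur(cv2.cvtColor(d["image"],cv2.COLOR_BGR2GRAY),(3,3),0).astype(np.float32)
    S=np.arange(-.014,.0145,.001)
    L=[]
    for dx in(-.002,0,.002):
        P=np.array([proj(d,o+y*s+x*dx) for s in S],np.float32);L.append(cv2.remap(g,P[:,0].reshape(1,-1),P[:,1].reshape(1,-1),cv2.INTER_LINEAR)[0])
    print(n,np.min(L,0).astype(int))
E
python3 stud.py; python3 -m creep '[0,0,0,-0.01,1, 0,0,0,-0.01,1, 0,0,0,0,1]' | grep tcp; python3 st.py; python3 stud.py
```

```text
w [222 215 146  91  91  92  91  91  92  92 111 124 144 149 132 116 102  91
  91  92  92  91  91  92  92  92  91  91  91]
t [125 120 109  94  75  57  41  34  30  36  45  59  73  85  89  89  79  67
  54  44  39  37  37  36  36  35  34  32  31]
tcp_pos: [0.5301, 0.0882, 0.1203]
tool x 97.75 Mz world -0.029 F [6.3 1.3 3.7] w 0.012939195943877116 q6 -0.19549723374720485 t 13.925
w [224 209 141  91  91  91  91  91  91  93 110 132 150 150 139 120 101  92
  92  91  91  92  92  92  92  92  92  91  92]
t [124 119 109  94  74  56  40  34  30  37  46  59  73  85  88  89  78  67
  54  45  40  37  36  36  35  34  32  31  31]
```

```bash
python3 -m creep '[0,0,0,-0.01,1, 0,0,0,-0.01,1, 0,0,0,0,1]' | grep grip_f; python3 st.py; python3 stud.py
```

```text
grip_force: 12.0
tool x 100.15 Mz world -0.048 F [6.2 0.3 3.9] w 0.012894875034624744 q6 -0.23740679411598445 t 14.4
w [226 209 146  96  94  95  95  95  95  97 114 137 161 163 144 119 104  95
  94  94  95  94  94  94  94  94  94  94  94]
t [125 120 109  94  75  57  40  34  30  37  46  59  72  84  89  89  79  67
  55  45  40  37  36  36  35  34  33  32  31]
```

```bash
python3 -m creep '[0,0,0,-0.01,1, 0,0,0,-0.005,1, 0,0,0,0,1]' | grep grip_f; python3 st.py; python3 stud.py
```

```text
grip_force: 12.0
tool x 101.94 Mz world -0.062 F [ 6.7 -0.   2.9] w 0.012961036995755036 q6 -0.2686617169112532 t 14.875
w [228 210 140  98  95  95  95  94  95  97 116 139 159 162 145 122 105  96
  95  95  95  95  95  95  95  95  94  94  93]
t [125 119 108  93  73  56  40  34  31  36  45  58  72  85  89  89  79  67
  55  45  40  38  37  36  35  34  33  32  32]
```

```bash
python3 -m creep '[0,0,0,-0.01,1, 0,0,0,-0.01,1, 0,0,0,0,1]' | grep grip_f; python3 st.py; python3 stud.py|head -2
```

```text
grip_force: 12.0
tool x 104.36 Mz world 0.059 F [6.3 1.1 4.3] w 0.012618224823573752 q6 -0.3107122066616398 t 15.35
w [228 210 143  97  95  95  95  95  95  98 115 137 167 178 158 120 103  96
  96  95  95  96  95  95  96  95  95  95  95]
```

```bash
python3 -m creep '[0,0,0,-0.01,1, 0,0,0,-0.005,1, 0,0,0,0,1]' | grep grip_f; python3 st.py; python3 stud.py|head -2
```

```text
grip_force: 12.0
tool x 106.14 Mz world -0.072 F [6.2 0.4 3.6] w 0.012684188074994223 q6 -0.34197063944803785 t 15.825
w [228 212 140  96  95  96  96  96  95  97 115 147 176 175 155 125 106  96
  95  95  96  96  95  95  95  95  95  95  95]
```

```bash
python3 -m creep '[0,0,0,-0.01,1, 0,0,0,-0.01,1, 0,0,0,0,1]' | grep grip_f; python3 st.py; python3 stud.py|head -2
```

```text
grip_force: 12.0
tool x 108.55 Mz world -0.051 F [6.4 1.6 3.4] w 0.012907052309649895 q6 -0.38400232367283327 t 16.3
w [228 214 147  97  96  96  96  96  96  97 114 150 178 185 163 123 104  96
  96  96  95  95  95  95  95  96  96  95  95]
```

```bash
python3 -m creep '[0,0,0,-0.01,1, 0,0,0,-0.005,1, 0,0,0,0,1]' | grep grip_f; python3 st.py; python3 stud.py|head -2
```

```text
grip_force: 12.0
tool x 110.34 Mz world -0.1 F [7.1 1.3 2.2] w 0.013084948944057295 q6 -0.41528876603277226 t 16.775
w [228 214 148  99  95  95  95  96  96  97 113 150 183 189 161 127 102  96
  96  95  95  96  96  96  96  95  95  95  95]
```

```bash
python3 -m creep '[0,0,0,-0.01,1, 0,0,0,-0.01,1, 0,0,0,0,1]' | grep grip_f; python3 st.py; python3 stud.py|head -2
```

```text
grip_force: 12.0
tool x 112.75 Mz world -0.086 F [7.3 0.2 2. ] w 0.013157896769592314 q6 -0.45730743159208326 t 17.25
w [228 216 150 101  96  95  95  96  96  96 109 152 186 189 167 129 102  97
  96  96  95  95  96  95  95  96  96  96  95]
```

```bash
python3 -m creep '[0,0,0,-0.01,1, 0,0,0,-0.005,1, 0,0,0,0,1]' | grep grip_f; python3 st.py; python3 stud.py|head -2
```

```text
grip_force: 12.0
tool x 114.54 Mz world -0.076 F [8.3 1.1 1.2] w 0.013126259811207484 q6 -0.4885682304101892 t 17.725
w [227 215 151  99  96  95  95  95  95  96 105 144 186 196 179 135 104  96
  96  96  95  95  95  95  95  95  96  95  95]
```

```bash
python3 -m creep '[0,0.002,0,-0.01,1, 0,0.002,0,-0.01,1, 0,0,0,0,1]' | grep grip_f; python3 st.py; python3 stud.py|head -2
```

```text
grip_force: 12.0
tool x 116.96 Mz world -0.031 F [ 4.4 -0.6  4.8] w 0.012884641926146094 q6 -0.5297455521567167 t 18.2
w [228 213 147  97  95  96  95  95  96  96 104 139 181 194 177 138 104  97
  96  96  95  95  95  96  95  95  95  96  94]
```

```bash
python3 -m creep '[0,0,0,-0.01,1, 0,0,0,-0.005,1, 0,0,0,0,1]' | grep grip_f; python3 st.py; python3 stud.py|head -2
```

```text
grip_force: 12.0
tool x 118.75 Mz world -0.061 F [ 4.7 -1.1  4.2] w 0.01326940456955187 q6 -0.5610023912947947 t 18.675
w [227 213 145 100  95  95  95  94  95  95  98 134 177 193 180 142 105  96
  95  95  95  95  95  95  95  95  95  95  94]
```

```bash
python3 -m creep '[0,0,0,-0.01,1, 0,0,0,-0.01,1, 0,0,0,0,1]' | grep grip_f; python3 st.py; python3 stud.py|head -2
```

```text
grip_force: 12.0
tool x 121.16 Mz world 0.008 F [ 4.9 -0.5  6.4] w 0.013030472739368169 q6 -0.6030493338758927 t 19.15
w [227 216 156 100  94  94  95  95  96  95  97 121 164 187 182 148 108  96
  95  96  95  95  94  94  94  94  95  95  95]
```

```bash
python3 -m creep '[0,0,0,-0.01,1, 0,0,0,-0.005,1, 0,0,0,0,1]' | grep grip_f; python3 st.py; python3 stud.py|head -2
```

```text
grip_force: 12.0
tool x 122.96 Mz world 0.038 F [ 5.1 -0.3  5.3] w 0.012901149025554207 q6 -0.6344365094384596 t 19.625
w [227 215 154 101  94  95  95  95  94  94  95  94  95  95  95  94  95  96
  96  95  97 119 163 187 184 153 112  95  95]
```

The stud jumped 10 mm, so the right dial has caught. I'll release it and go above the handle.

```bash
python3 -m creep '[0,0,0,0,0.45, 0,0,0,0,0.45, 0,0,0,0,0.45, 0,0,-0.04,0,0.45, 0,0,-0.14,0,0.45, 0,0,-0.14,0,0.2, 0.0565,0.122,0,0,0.13, 0.0565,0.122,0,0,0.13, 0,0,0,0.08,0.13, 0,0,0,0.08,0.13, 0,0,0,0.071,0.13, 0,0,0,0,0.13]'
python3 - <<'E'
from h import *
w=arm.snapshot("wrist");t=arm.snapshot("top")
for p in((.5657,.1448,.124),):
    print(proj(w,p),proj(t,p))
cv2.imwrite("pics/w3.png",w["image"])
E
```

```text
time: 21.22
tcp_pos: [0.5656, 0.1456, 0.2002]
eef_rot: [[-0.092, 0.996, 0.0], [0.996, 0.092, -0.0], [-0.0, 0.0, -1.0]]
ft_force: [-0.3, 0.2, 0.0]
gripper_width: 0.0398
grip_force: 0.0
[322.30757839 211.4572486 ] [358.51964184 219.41524858]
```

View pics/w3.png

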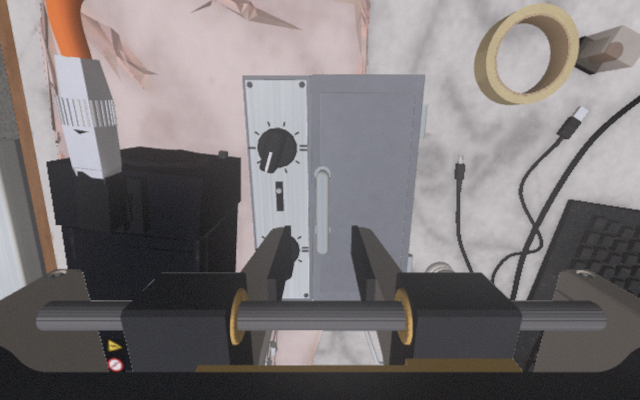

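The handle lies at (322,170–255), centred and upright between the fingers as predicted (322,211), and the stud sits at the left end of its window. I'll descend and grasp.

```bash
python3 -m creep '[0,0,0.1,0,0.13, 0,0,0.1,0,0.13, 0,0,0.06,0,0.13, 0,0,0.028,0,0.13, 0,0,0,0,0.13, 0,0,0,0,1, 0,0,0,0,1, 0,0,0,0,1, 0,0,0,0,1, 0,0,0,0,1]' 20
```

```text
time: 22.58
tcp_pos: [0.5669, 0.1457, 0.1282]
eef_rot: [[-0.09, 0.996, 0.003], [0.996, 0.09, 0.0], [0.0, 0.003, -1.0]]
ft_force: [5.7, 1.5, -2.4]
gripper_width: 0.0105
grip_force: 20.0
```

```bash
python3 -m creep '[0,0.006,-0.015,0,1, 0,0.008,-0.015,0,1, 0,0,0,0,1]' | grep -E "tcp|ft|width"; python3 stud.py | head -1 >/dev/null
```

```text
tcp_pos: [0.5696, 0.1459, 0.1343]
ft_force: [6.7, 0.6, -6.4]
gripper_width: 0.0101
```

```bash
python3 -m creep '[0,0.008,-0.015,0,1, 0,0.008,-0.015,0,1, 0,0.01,-0.013,0,1, 0,0.01,-0.013,0,1, 0,0.011,-0.013,0,1, 0,0.011,-0.013,0,1, 0,0.012,-0.012,0,1, 0,0.013,-0.011,0,1, 0,0.013,-0.011,0,1, 0,0.013,-0.011,0,1, 0,0,0,0,1]' | grep -E "tcp|ft|width"
```

```text
tcp_pos: [0.5957, 0.1484, 0.1683]
ft_force: [-6.9, -1.2, 1.9]
gripper_width: 0.0104
```

```bash
python3 -m creep '[0,0.014,-0.009,0,1, 0,0.014,-0.009,0,1, 0,0.014,-0.009,0,1, 0,0.015,-0.009,0,1, 0,0.015,-0.006,0,1, 0,0.016,-0.006,0,1, 0,0.016,-0.006,0,1, 0,0.016,-0.006,0,1, 0,0.016,-0.004,0,1, 0,0.016,-0.004,0,1, 0,0.017,-0.003,0,1, 0,0.017,-0.003,0,1]' | grep -E "tcp|ft|width"
```

```text
tcp_pos: [0.6431, 0.1528, 0.1888]
ft_force: [-5.8, -0.0, 5.7]
gripper_width: 0.0105
```

```bash
python3 -m creep '[0,0.017,-0.001,0,1, 0,0.017,-0.001,0,1, 0,0.017,0,0,1, 0,0.017,0,0,1, 0,0.016,0.001,0,1, 0,0,0,0,1]' | grep -E "tcp|ft|width"
python3 - <<'E'
from h import *
d=arm.snapshot("side")["image"];cv2.imwrite("pics/s5.png",cv2.resize(d[130:330,200:440],(720,600)))
E
```

```text
tcp_pos: [0.665, 0.1547, 0.1886]
ft_force: [-3.4, 0.5, 5.7]
gripper_width: 0.0098
```

View pics/s5.png

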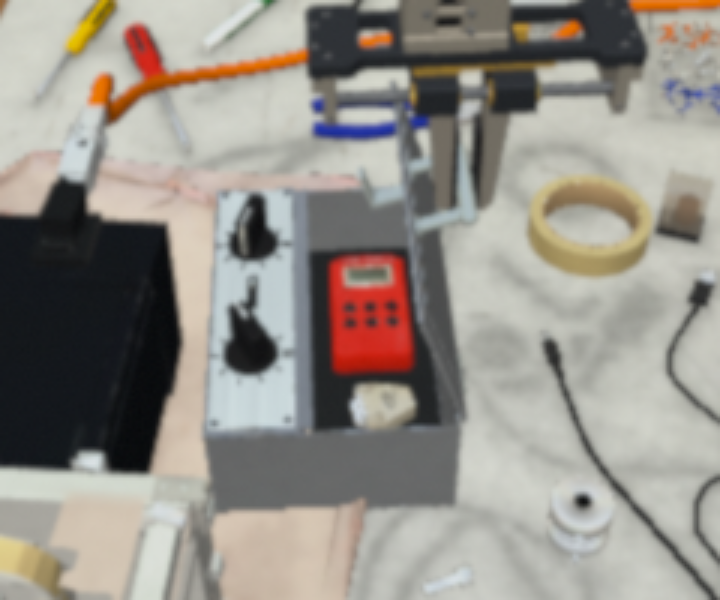

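The lid stands open by about 72° (the handle travelled to 9 mm behind the hinge line). I'll release with a small opening and withdraw upwards.

```bash
python3 -m creep '[0,0,0,0,0.6, 0,0,0,0,0.6, 0,0,0,0,0.6, 0,0,-0.04,0,0.6, 0,0,-0.1,0,0.6, 0,0,-0.15,0,0.6, 0,0,-0.15,0,0.6, 0,0,0,0,0.6, 0,0,0,0,0.6]'
python3 - <<'E'
from h import *
d=arm.snapshot("side")["image"];w=arm.snapshot("wrist")["image"]
cv2.imwrite("pics/s6.png",np.hstack([cv2.resize(d[130:330,200:400],(400,400)),cv2.resize(w[:250,200:450],(400,400))]))
E
```

```text
time: 27.85
tcp_pos: [0.6632, 0.1544, 0.2948]
eef_rot: [[-0.09, 0.996, -0.001], [0.996, 0.09, -0.0], [-0.0, -0.001, -1.0]]
ft_force: [0.2, -0.1, -0.6]
gripper_width: 0.0183
grip_force: 0.0
```

View pics/s6.png

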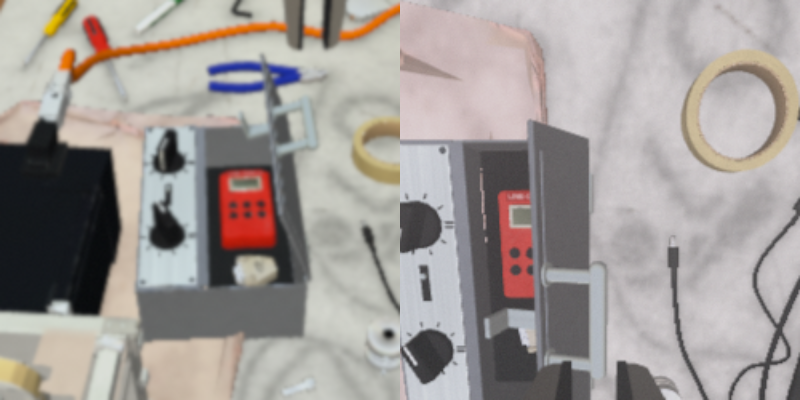

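The lid stands open on its own, the gripper is well clear above it, and nothing is touched.

```bash
python3 -c "
from station import arm;print(arm.hand_in())"
```

```text
the job is handed in; nothing more can be done
None
```

The strongbox is open and the job is handed in at about 28 s: the left dial caught near 3, the right dial caught near 7, and the lid stands open by about 72° with the arm clear; the hand-in call returned no verdict.

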